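# Start the microscope pillar in its threaded boss

### The job

Take the steel pillar with the two side lugs out of the wooden block and stand it upright in the boss of the white microscope foot so that its lugs rest on top of the thread. Press lightly and turn it backward (counter-clockwise seen from above) until you feel it drop into the thread, then turn it forward (clockwise) one full turn, and finish still holding it by its cap, started but not screwed home. Leave the plain post and everything else on the bench where they are.

Things in the scene. Friction and masses are not known exactly. Their poses are not given: they have to be found in the camera images.
- pillar: Loose steel pillar, about 0.2 kg, 128 mm tall, upright at the start in one of the two holes of the wooden block. Origin: centre of its lower end, z up the pillar. Shaft 16 mm in diameter, lower end bevelled 3 mm wide; the top 30 mm is a round black ribbed cap 26 mm in diameter. Unlike the shorter plain post it has two side lugs 40 mm above its lower end.
- pillar_cap (a point): Middle of the pillar's black cap, on the axis, 113 mm above its lower end: the place to grip. The cap is round, so it can be gripped at any yaw; released in the boss, the pillar stays standing, within about 4 degrees of upright, and friction keeps it at its height in the thread (up to 1.5 mm vertical play).
- pillar_lug (a point): Tip of the lug on the pillar's own +x side, 16 mm from the axis, 40 mm above the lower end; its twin is opposite. Lugs are round, 4 mm thick.
- foot: White microscope foot fixed to the bench (place and yaw vary): plate 170 x 200 x 25 mm with a boss in its middle, 50 mm square up to 40 mm height, then round, 47 mm outside, top at 70 mm. Origin: centre of the underside, on the boss axis, z up. Inside is a coarse right-hand two-start thread: 16 mm down per full clockwise turn, the same every half turn.
- boss_top (a point): Centre of the boss mouth, 70 mm above the bench, at the height of two flat lands of 112 degrees each, on the foot's +x and -x sides. Lugs within 40 degrees of the foot's x axis rest on them, with the pillar's lower end 32 mm above the bench. At the clockwise end of each land a tooth 7 mm high blocks the lugs; beyond its counter-clockwise end lies an opening.
- thread_start (a point): Middle of one of the two openings (50 degrees wide, 65 degrees counter-clockwise from the foot's +x; the other is opposite), 70 mm above the bench, 13.9 mm off the axis. Here the lugs fall about 7 mm (pillar's lower end then about 25 mm above the bench); a tooth then stops backward turning. Clockwise from here the thread draws the pillar down under the land.
- guide_bore (a point): Mouth of the guide bore below the thread, on the boss axis, 40 mm above the bench: 18.2 mm in diameter, 2 mm bevel, open to the bench. The way down to it between the thread ridges is 19.2 mm wide. One turn into the thread the pillar's lower end is about 9 mm above the bench; the thread goes on to about 1.5 turns (2 mm above the bench).
- block: Wooden accessory block, fixed, 75 x 160 x 50 mm, origin at the centre of its underside, long side along its y. Two holes 17.2 mm wide and 35 mm deep at y = +40 and -40 mm, floor of the holes 15 mm above the bench. One holds the pillar, the other the plain post.
- plain_post: Loose steel post without lugs, 100 mm tall, 16 mm in diameter with the same 26 mm cap; origin at its lower end. It stays in its hole of the block.
- jar: Bystander: specimen jar 48 mm in diameter, 65 mm tall; origin under its centre.
- dish: Bystander: glass dish, 90 mm in diameter, 16 mm tall; origin under its centre.
- slide_box: Bystander: grey slide box 85 x 60 x 32 mm; origin under its centre.
- ruler: Bystander: metal ruler 300 x 40 x 5 mm, long side along its y; origin under its centre.
- driver: Bystander: screwdriver lying on the bench.
- beaker: Bystander: glass beaker 70 mm in diameter, 85 mm tall; origin under its centre.

How it is judged (in metres and radians):
On the way, in this order (a step that is already met when the one before it is completed fails the run):
1. the pillar stands upright in the boss with its lugs resting on top of the thread (horizontal distance between pillar and foot below 0.003 m and angle between pillar's own z axis and vertical below 0.1 rad and z of pillar in the frame of foot between 0.03 and 0.0345 m and contact force between pillar and foot above 0.3 N), for 0.2 s.
2. the pillar has dropped into the thread (horizontal distance between pillar and foot below 0.003 m and angle between pillar's own z axis and vertical below 0.1 rad and z of pillar in the frame of foot below 0.0272 m), for 0.1 s.
At the end, for the whole second after the job is handed in: The pillar stands upright (0.08 rad) on the boss axis (3 mm), 0.8 to 1.2 turns into the thread (lower end 5.5 to 12.7 mm above the bench), at rest and gripped (over 1.5 N); the plain post is within 15 mm, the other things within 30 mm of where they were (horizontal distance between pillar and foot below 0.003 m and angle between pillar's own z axis and vertical below 0.08 rad and z of pillar in the frame of foot between 0.0055 and 0.0127 m and contact force between the fingers and pillar above 1.5 N and linear speed of pillar below 0.01 m/s and angular speed of pillar below 0.15 rad/s and distance of plain_post from where it was at the start of the episode below 0.015 m and angle between plain_post's own z axis and vertical below 0.2 rad and distance of each of jar, dish, slide_box, ruler, driver, beaker from where it was at the start of the episode below 0.03 m); the arm keeps its last pose, push and grip.
It fails at once if the plain post is pulled out or pushed over (distance of plain_post from where it was at the start of the episode above 0.02 m or angle between plain_post's own z axis and vertical above 0.3 rad).
It fails at once if a bystander is knocked away or over (distance of any of jar, dish, slide_box, ruler, driver, beaker from where it was at the start of the episode above 0.03 m or angle between any of jar, beaker's own z axis and vertical above 0.5 rad).
It also fails if it takes over 72 s, if anything falls off the work surface, if the arm or the gripper's body presses on something with over 40 N, if the wrist force passes 120 N, or if a joint passes its speed limit or range.

### The arm

A 6-joint arm with a two-finger parallel gripper is mounted at the origin on the work surface. World frame = base frame: x ahead of the robot, y to its left, z up, the work surface at z = 0. Lengths are in m, angles in degrees, forces in N, time in s.
With the tool pointing down it reaches from about 0.3 to 0.75 m from the base axis. Payload 8.5 kg.
Tool frame: the origin (TCP) lies at the very end of the fingers, on their centre line; the grasp point (between the pads) lies grasp_offset behind it (grasp_offset is the distance from the TCP to the grasp point, in m); x points along the fingers, z is the direction in which the jaws open and shut, and the axes are right-handed (so a half turn about x gives the same grasp; the last joint's range is limited). The gripper opens to 85 mm and grips with 20 to 120 N. Pads are 22 mm wide; open, the fingers measure 114 mm over their backs; the gripper's body (76 mm by 85 mm) begins 54 mm behind the grasp point. The pads swing forward as they close: fully open they stand 13 mm farther back than shut.
Start: joints at [50.976, 21.807, 74.336, -0, 83.858, -12.336], TCP at [0.247, 0.491, 0.231] pointing down, gripper open.
Joint ranges: [-178.18, 178.18], [-50.72, 133.34], [12.68, 142.11], [-81.47, 261.47], [9.98, 163.14], [-165.26, 165.26]. Speed limits (degrees/s): [136.94, 136.94, 180, 180, 180, 180].

### API

Orientations are given as a 3x3 rotation matrix whose columns are the frame's x, y, z axes.
In Python, from rig import observe, get_image, close_job, recognise, grasp_offset gives the robot as it stands.
- The arm moves only by the tool drive_tool, never from a script. Its argument "targets" is a list that holds one entry, the list of rows, each a list of 7 numbers: the shift along the tool's x, y, z in units of 50 mm (1.0 is 50 mm), then the turn, a rotation vector about the tool's x, y, z in rad, then the opening, from -1 (shut) to 1 (fully open), so that 0 is half open. A call has 1 to 5 rows; each row shifts and turns the commanded pose from where the row before left it, along the tool's axes as they then stand; what a row does not reach is not made up. A row lasts 1/10 s, in which the tool goes at most 50 mm and 8.59 degrees, less where a joint would pass 70% of its speed; a pose out of reach is approached as far as the arm can. A call is refused whole if a number of a shift passes 1 or a number of a turn 0.15, either way. A call with a gripper value outside its range is refused whole. The fingers move at their own pace and stop on an object; "force" is the grip in N (left out, the last holds). Time passes only in rows, so rows that do not move let the fingers close. It gives the time, the measured TCP pose, the force and the opening at its end, in the units of the state.
- observe(): the state, without advancing time (a new reading comes with each control period).
- get_image(name): name is "side" or "top" or "wrist"; returns a dict with "image" (480x640x3 uint8, red, green, blue), "fx", "fy", "cx", "cy" (pixels), "k1" (the pictures are not rectified: a ray, as slopes to the right and down, at radius r is drawn at 1 + k1 r^2 times it, then the intrinsics apply), "rvec" (rotation vector, rad) and "tvec" (3), from world to camera coordinates, as OpenCV has them. Camera axes: x right, y down, z forward; pixel columns grow to the right and rows downward; lengths in m; the calibration is good to about 2 mm. A picture is of the moment at which its call begins. There is no depth.
- close_job(): hands the job in, once; it reports no verdict.
Trained networks look in a picture, given as the dict that the camera call returned (one of the last four; its "shot" number tells which), for a name from the list of things; names that differ only in an ending like _2 or _b are one class to them, and where a whole thing is asked for, a point or a joint stands for the part that bears it (a point fixed in the world has none). Each returns a list of dicts, best first, with "p" (0 to 1); they miss things now and then, are a little off and sometimes report something else, mostly with a low value. They report only what shows in the picture. A call takes as long as a camera call.
- recognise(label, picture): "at" ([column, row] as shares, 0 to 1, of the picture: columns of its width, rows of its height, amid what is visible of it).
The state is a dict: "time_s": time; "q": joint angles; "qvel": joint speeds; "joint_efforts": joint torques, N m; "position": TCP position; "tool_rot": TCP orientation; "ft_force": force on the tool from outside, world axes, zero at the start; "wrist_torque": the same for the moment, N m; "grip_width": finger opening in m.
Only numpy, scipy, OpenCV 4.12 (cv2) and the standard library are available. Lean on these libraries where they do the work, as an engineer would, in place of code of your own. Each camera call takes 0.05 s, during which the arm holds its last target.

## Working session

There is one attempt and no reset: what is moved stays moved. The work goes in short steps, Python scripts to look and compute and a tool call to move; the robot and the scene stay as the last step left them, time stands still between calls to the robot, and variables do not carry over. Pictures are saved under pics/ and viewed, and the job is handed in when it is done.

Besides the shell and the picture viewer there is one more tool, called after ">>>" by a JSON object that holds its "op" and its "data". drive_tool: Moves the arm, as the interface text tells. Its arguments: {"type":"object","properties":{"targets":{"type":"array"},"force":{"type":"number"}},"required":["targets"]}

```bash
ls; mkdir -p pics; python3 - <<'E'
from rig import *
import cv2
print(observe()); print(grasp_offset)
for n in ["top","side"]:
    p=get_image(n); cv2.imwrite(f"pics/{n}0.png",p["image"][:,:,::-1])
    print(n,{k:v for k,v in p.items() if k!="image"})
    for l in ["pillar","pillar_cap","pillar_lug","foot","boss_top","thread_start","block","plain_post"]:
        r=recognise(l,p)
        print(l,[(round(d["at"][0]*640,1),round(d["at"][1]*480,1),round(d["p"],2)) for d in r[:4]])
E
```

```text
pics
{'time_s': 0.0, 'q': array([ 5.09766294e+01,  2.18416465e+01,  7.43850914e+01, -1.15101616e-03,
        8.38570490e+01, -1.23360015e+01]), 'qvel': array([ 0.0393375 , -0.03836321, -0.0144388 ,  0.11665413, -0.03151317,
        0.03670428]), 'joint_efforts': array([-5.80957949e-04, -4.48455977e+01, -2.31286615e+01, -1.69527730e-04,
        4.69765160e-03, -3.86831388e-06]), 'position': array([0.2468387 , 0.49117351, 0.23070363]), 'tool_rot': array([[-9.05237506e-04, -8.93471259e-01,  4.49119461e-01],
       [-1.14866587e-03,  4.49120278e-01,  8.93470568e-01],
       [-9.99998931e-01,  2.92914872e-04, -1.43286046e-03]]), 'ft_force': array([-0.17178828, -0.41012679, -0.3244965 ]), 'wrist_torque': array([-0.00444382,  0.03882142,  0.02066785]), 'grip_width': 0.0852020130567826}
0.0187
top {'fx': 508.69370128388647, 'fy': 508.69370128388647, 'cx': 321.9335797973699, 'cy': 238.0015747926521, 'k1': -0.13829008757093375, 'rvec': array([ 2.20521099, -2.19599165,  0.06600355]), 'tvec': array([-0.08666006,  0.57922822,  1.27640103]), 'shot': 1}
pillar [(175.5, 251.5, 0.59), (334.5, 229.8, 
[... 197 characters left out ...]
2)]
thread_start [(340.7, 234.5, 0.78)]
block [(199.1, 252.6, 0.79)]
plain_post [(209.4, 258.4, 0.64), (191.2, 169.2, 0.53)]
side {'fx': 585.2145890652012, 'fy': 585.2145890652012, 'cx': 322.2342028074423, 'cy': 241.73495146007386, 'k1': -0.1466857104676449, 'rvec': array([ 0.22418416, -2.89842293,  1.0732888 ]), 'tvec': array([0.56622792, 0.18757426, 1.29309941]), 'shot': 2}
pillar [(314.4, 377.8, 0.77)]
pillar_cap [(319.1, 375.2, 0.81)]
pillar_lug [(318.3, 376.6, 0.81), (419.4, 174.4, 0.28)]
foot [(323.9, 244.9, 0.55)]
boss_top [(320.5, 249.6, 0.8)]
thread_start [(323.7, 248.2, 0.71)]
block [(324.5, 384.7, 0.96)]
plain_post [(331.9, 345.8, 0.67), (422.0, 172.8, 0.44), (372.6, 305.9, 0.15)]
```

View pics/top0.png

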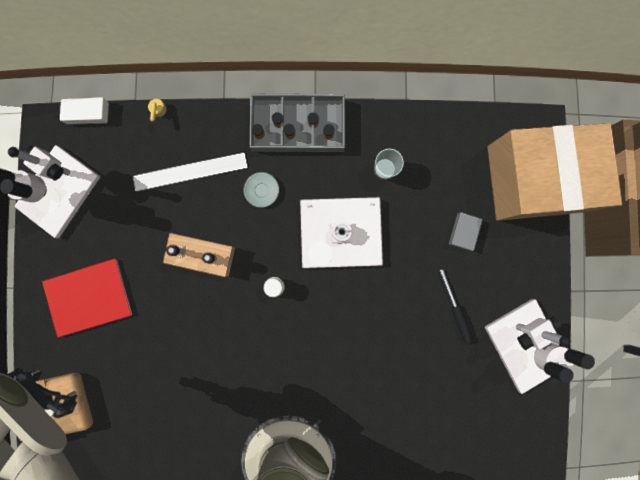

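View pics/side0.png

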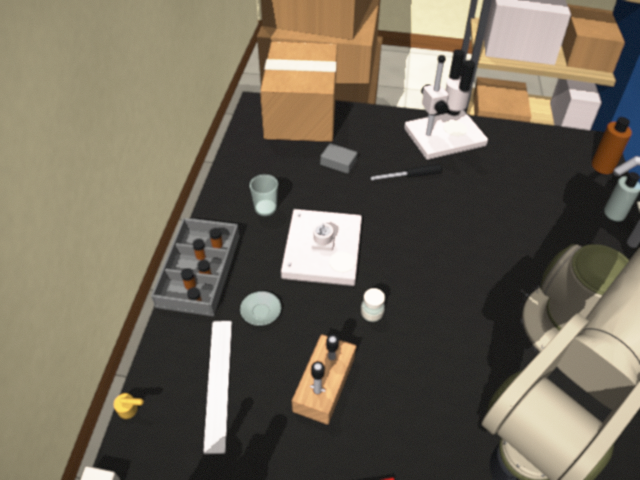

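The top view shows the pillar's cap near (173,251), the post's cap near (209,258) and the boss near (342,231). In the side view the pillar's cap is near (318,371). Next I'll zoom in and triangulate.

```bash
cat > h.py <<'E'
import numpy as np, cv2
from rig import *
def KD(p): return np.array([[p["fx"],0,p["cx"]],[0,p["fy"],p["cy"]],[0,0,1.]]),np.array([p["k1"],0,0,0,0.])
def ray(p,uv):
    K,D=KD(p); n=cv2.undistortPoints(np.array([[uv]],float),K,D)[0,0]
    R=cv2.Rodrigues(np.array(p["rvec"]))[0]; c=-R.T@np.array(p["tvec"]); d=R.T@np.array([n[0],n[1],1]); return c,d/np.linalg.norm(d)
def atz(p,uv,z):
    c,d=ray(p,uv); return c+d*(z-c[2])/d[2]
def tri(obs):
    A=np.zeros((3,3));b=np.zeros(3)
    for p,uv in obs:
        c,d=ray(p,uv);M=np.eye(3)-np.outer(d,d);A+=M;b+=M@c
    return np.linalg.solve(A,b)
def proj(p,X):
    K,D=KD(p); return cv2.projectPoints(np.array(X,float).reshape(-1,3),np.array(p["rvec"]),np.array(p["tvec"]),K,D)[0].reshape(-1,2)
def crop(p,u,v,r,s,name):
    im=p["image"][max(0,v-r):v+r,max(0,u-r):u+r,::-1]
    cv2.imwrite(name,cv2.resize(im,None,fx=s,fy=s,interpolation=cv2.INTER_CUBIC))
E
python3 - <<'E'
from h import *
import pickle
P={n:get_image(n) for n in["top","side"]}
pickle.dump(P,open("p0.pkl","wb"))
crop(P["top"],341,231,50,6,"pics/t_foot.png");crop(P["side"],322,246,50,6,"pics/s_foot.png")
crop(P["top"],199,253,45,6,"pics/t_blk.png");crop(P["side"],324,376,50,6,"pics/s_blk.png")
print("cap",tri([(P["top"],(173,251)),(P["side"],(318.5,373))]),"post",tri([(P["top"],(209,258)),(P["side"],(332.5,345.5))]),"boss",tri([(P["top"],(343,231)),(P["side"],(321,248))]))
for n in ["jar","dish","beaker","slide_box","driver","ruler"]:
    r=recognise(n,P["top"]); 
    if r: a=r[0]["at"]; print(n,atz(P["top"],(a[0]*640,a[1]*480),0.03).round(3),r[0]["p"])
E
```

```text
cap [0.54133687 0.26653591 0.12072892] post [0.52569572 0.18681203 0.09126147] boss [ 0.59791605 -0.13885801 -0.00596018]
jar [0.458 0.032 0.03 ] 0.64
dish [0.698 0.071 0.03 ] 0.68
beaker [ 0.765 -0.248  0.03 ] 0.63
slide_box [ 0.601 -0.441  0.03 ] 0.68
driver [ 0.361 -0.439  0.03 ] 0.83
ruler [0.75  0.252 0.03 ] 0.64
```

```bash
python3 -c "
import cv2,numpy as np
a=[cv2.imread('pics/'+n+'.png') for n in ['t_foot','s_foot','t_blk','s_blk']]
a=[cv2.resize(x,(400,300)) if 0 else cv2.resize(x,(400,400)) for x in a]
cv2.imwrite('pics/c1.png',np.hstack(a[:2]));cv2.imwrite('pics/c2.png',np.hstack(a[2:]))"
```

```text
(no output)
```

View pics/c1.png

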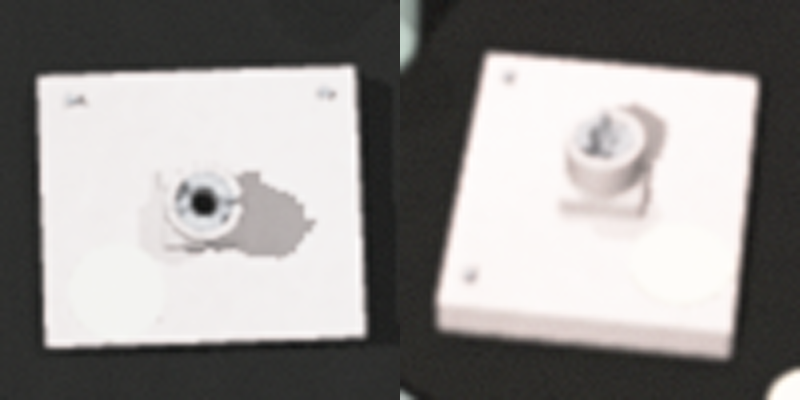

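View pics/c2.png

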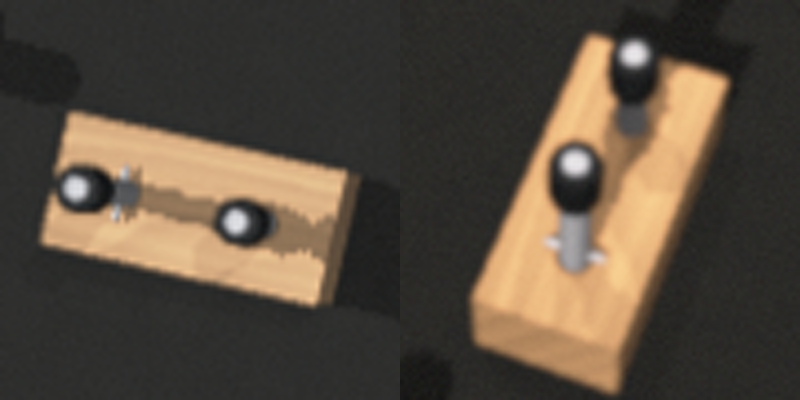

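```bash
python3 - <<'E'
from h import *
import pickle
from scipy.optimize import least_squares
P=pickle.load(open("p0.pkl","rb"));T,S=P["top"],P["side"]
ft=np.array([(300.25,199.75),(379.75,197.5),(383,265.25),(302.25,268)])
fs=np.array([(293.25,209),(361.5,215),(356.25,279.25),(281.25,272.25)])
for uv in ft: print("T",atz(T,uv,.025).round(4))
for uv in fs: print("S",atz(S,uv,.025).round(4))
print("boss T",atz(T,(341.9,231.9),.07),"S",atz(S,(323.5,230.5),.07),"tri",tri([(T,(341.9,231.9)),(S,(323.5,230.5))]))
l1t,l2t=(182.1,246.7),(180.3,255.9);l1s,l2s=(324,390.5),(311.5,386.5)
for uv in(l1t,l2t):print("lugT",atz(T,uv,.055).round(4))
for uv in(l1s,l2s):print("lugS",atz(S,uv,.055).round(4))
print("mid", tri([(T,(181.2,251.3)),(S,(317.9,388.5))]))
# cap centroid
print("cap T",atz(T,(173,250.7),.13),"S",atz(S,(318,371),.128))
E
```

```text
T [ 0.6757 -0.0289  0.025 ]
T [ 0.6827 -0.2305  0.025 ]
T [ 0.511  -0.2384  0.025 ]
T [ 0.5034 -0.035   0.025 ]
S [ 0.6822 -0.2296  0.025 ]
S [ 0.5089 -0.2365  0.025 ]
S [ 0.4992 -0.0335  0.025 ]
S [ 0.6728 -0.0263  0.025 ]
boss T [ 0.59189582 -0.13223601  0.07      ] S [ 0.59015895 -0.12985746  0.07      ] tri [ 0.59129751 -0.13243129  0.0670689 ]
lugT [0.5545 0.2625 0.055 ]
lugT [0.5316 0.2667 0.055 ]
lugS [0.5291 0.2681 0.055 ]
lugS [0.5545 0.2634 0.055 ]
mid [0.54235189 0.2649998  0.05341937]
cap T [0.54261086 0.26395803 0.13      ] S [0.54153877 0.26636056 0.128     ]
```

>>> {"op": "drive_tool", "data": {"targets": [[[0,-0.4,-0.075,0,0,0,0.3],[0,-0.8,-0.15,0,0,0,0.3],[0,-0.9,-0.17,0,0,0,0.3],[0,-0.9,-0.17,0,0,0,0.3],[0,-0.9,-0.17,0,0,0,0.3]]], "force": 60}}

```text
time_s: 1.8
position: [0.4059, 0.3697, 0.2315]
tool_rot: [[0.0, -0.894, 0.449], [0.0, 0.449, 0.894], [-1.0, -0.0, 0.0]]
ft_force: [0.4, 1.1, 0.2]
grip_width: 0.0554
```

>>> {"op": "drive_tool", "data": {"targets": [[[0,-0.9,-0.17,0,0,0,0.3],[0,-0.9,-0.17,0,0,0,0.3],[0,-0.9,-0.17,0,0,0,0.3],[0,-0.6,-0.11,0,0,0,0.3],[0,0,0,0,0,0,0.3]]]}}

```text
time_s: 2.3
position: [0.5409, 0.2665, 0.2305]
tool_rot: [[-0.0, -0.892, 0.453], [-0.001, 0.453, 0.892], [-1.0, -0.0, -0.001]]
ft_force: [0.5, -0.1, -0.7]
grip_width: 0.0556
```

```bash
python3 - <<'E'
from h import *
import pickle
p=get_image("wrist");cv2.imwrite("pics/w1.png",p["image"][:,:,::-1]);pickle.dump(p,open("w1.pkl","wb"))
o=observe();print(o["position"],o["q"],o["tool_rot"],o["grip_width"],o["ft_force"],o["time_s"])
print(proj(p,[[.5425,.265,.055],[.5425,.265,.143],[.526,.187,.115]]))
for l in["pillar","pillar_cap","pillar_lug","plain_post"]:
  print(l,[(d["at"][0]*640,d["at"][1]*480,d["p"]) for d in recognise(l,p)[:3]])
E
```

```text
[0.5392832  0.26794053 0.23071624] [ 1.51676663e+01  2.71783728e+01  6.55666327e+01  1.36474087e-03
  8.72971794e+01 -4.79908023e+01] [[-7.16842405e-04 -8.92258048e-01  4.51525262e-01]
 [-1.69675965e-04  4.51525480e-01  8.92258209e-01]
 [-9.99999729e-01  5.62995536e-04 -4.75067356e-04]] 0.05591377531585402 [-0.15126828 -0.26864934 -0.97727391] 2.35
[[320.04422043 220.97556989]
 [319.85322112 254.42104926]
 [215.00910805 268.25595698]]
pillar [(318.784, 241.2, 0.73)]
pillar_cap []
pillar_lug [(317.632, 243.98399999999998, 0.96)]
plain_post [(217.92000000000002, 259.008, 0.92)]
```

View pics/w1.png

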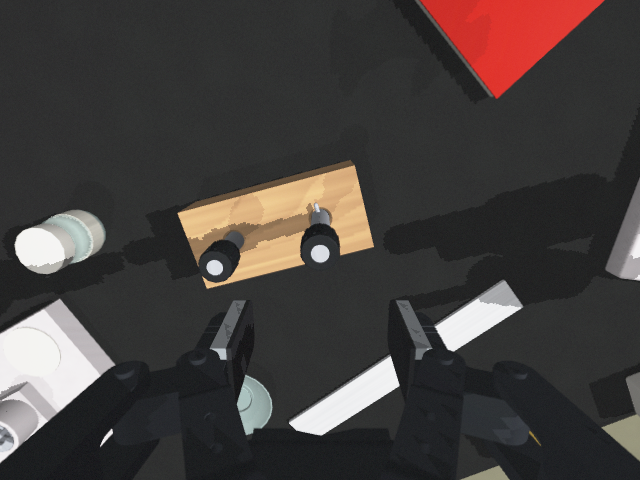

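The wrist view shows the pillar's cap at (320,253), and the triangulated position projects to (320,254), so they agree. I'll centre, turn 15° clockwise and start down.

>>> {"op": "drive_tool", "data": {"targets": [[[0,-0.08,-0.02,0,0,0,0.3],[0,0,0,0.13,0,0,0.3],[0,0,0,0.13,0,0,0.3],[0.4,0,0,0,0,0,0.3],[0,0,0,0,0,0,0.3]]]}}

```text
time_s: 3.05
position: [0.5402, 0.2666, 0.2094]
tool_rot: [[-0.004, -0.749, 0.663], [-0.001, 0.663, 0.749], [-1.0, 0.002, -0.003]]
ft_force: [-0.3, -0.8, -0.2]
grip_width: 0.0554
```

>>> {"op": "drive_tool", "data": {"targets": [[[0,0,0,0,0,0,0.3],[0,0,0,0,0,0,0.3]]]}}

```text
time_s: 3.25
position: [0.5416, 0.2667, 0.2122]
tool_rot: [[0.001, -0.748, 0.663], [0.0, 0.663, 0.748], [-1.0, -0.001, 0.001]]
ft_force: [0.7, 0.3, 0.3]
grip_width: 0.0556
```

>>> {"op": "drive_tool", "data": {"targets": [[[0.5,-0.03,0,0,0,0,0.3],[0.6,0,0,0,0,0,0.3],[0.6,0,0,0,0,0,0.3],[0.3,0,0,0,0,0,0.3],[0,0,0,0,0,0,0.3]]]}}

```text
time_s: 3.75
position: [0.5418, 0.2653, 0.11]
tool_rot: [[-0.003, -0.748, 0.664], [-0.001, 0.664, 0.748], [-1.0, 0.002, -0.003]]
ft_force: [-0.4, -1.1, 0.1]
grip_width: 0.0556
```

```bash
python3 - <<'E'
from h import *
p=get_image("wrist");cv2.imwrite("pics/w2.png",p["image"][:,:,::-1])
q=get_image("side");crop(q,324,376,50,6,"pics/s2.png")
E
```

```text
(no output)
```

View pics/w2.png

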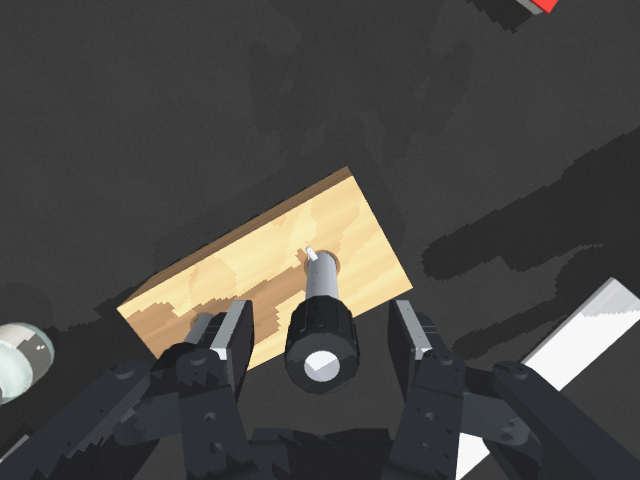

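View pics/s2.png

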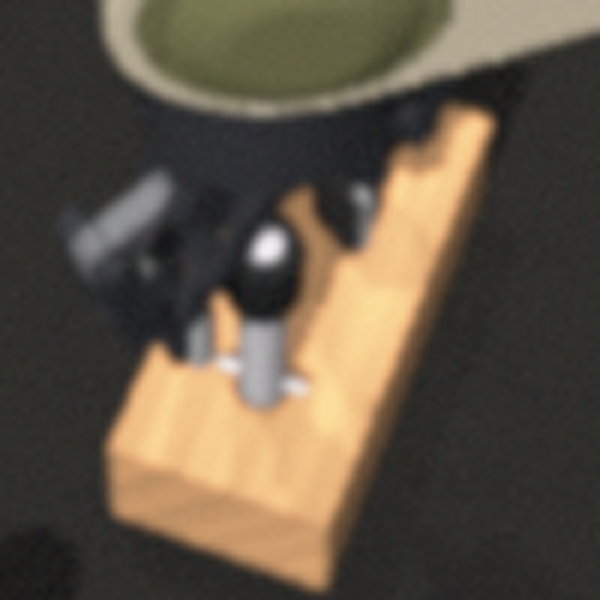

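In the wrist view the cap is centred between the pads at column 322, and the post is clear of the fingers. Closing the gripper.

>>> {"op": "drive_tool", "data": {"targets": [[[0,0,0,0,0,0,-0.5],[0,0,0,0,0,0,-1],[0,0,0,0,0,0,-1],[0,0,0,0,0,0,-1],[0,0,0,0,0,0,-1]]], "force": 60}}

```text
time_s: 4.35
position: [0.543, 0.2656, 0.1127]
tool_rot: [[0.002, -0.748, 0.664], [0.0, 0.664, 0.748], [-1.0, -0.001, 0.002]]
ft_force: [-0.4, -0.1, 6.1]
grip_width: 0.0245
```

>>> {"op": "drive_tool", "data": {"targets": [[[0,0,0,0,0,0,-1],[0,0,0,0,0,0,-1]]]}}

```text
time_s: 4.55
position: [0.543, 0.2656, 0.1127]
tool_rot: [[0.002, -0.748, 0.664], [0.0, 0.664, 0.748], [-1.0, -0.001, 0.002]]
ft_force: [0.4, -0.9, 7.1]
grip_width: 0.0247
```

>>> {"op": "drive_tool", "data": {"targets": [[[-0.2,0,0,0,0,0,-1],[-0.4,0,0,0,0,0,-1],[-0.5,0,0,0,0,0,-1],[-0.5,0,0,0,0,0,-1],[-0.2,0,0,0,0,0,-1]]]}}

```text
time_s: 5.05
position: [0.543, 0.2657, 0.2041]
tool_rot: [[0.004, -0.748, 0.664], [0.001, 0.664, 0.748], [-1.0, -0.002, 0.003]]
ft_force: [0.3, 0.7, -3.0]
grip_width: 0.0245
```

>>> {"op": "drive_tool", "data": {"targets": [[[0,0,0,0,0,0,-1],[0,0,0,0,0,0,-1]]]}}

```text
time_s: 5.25
position: [0.542, 0.2653, 0.2002]
tool_rot: [[-0.002, -0.748, 0.664], [-0.001, 0.664, 0.748], [-1.0, 0.001, -0.002]]
ft_force: [0.3, -0.0, -3.6]
grip_width: 0.0247
```

```bash
python3 - <<'E'
from h import *
p=get_image("wrist");cv2.imwrite("pics/w3.png",p["image"][:,:,::-1])
q=get_image("side");crop(q,324,340,60,6,"pics/s3.png")
o=observe();print(o["position"],o["q"],o["ft_force"])
E
```

```text
[0.5419579  0.26532688 0.19982783] [ 1.48557827e+01  2.85583649e+01  6.83632227e+01  1.61359770e-03
  8.32396264e+01 -3.35579650e+01] [-0.12649231  0.73617114 -3.12126998]
```

View pics/w3.png

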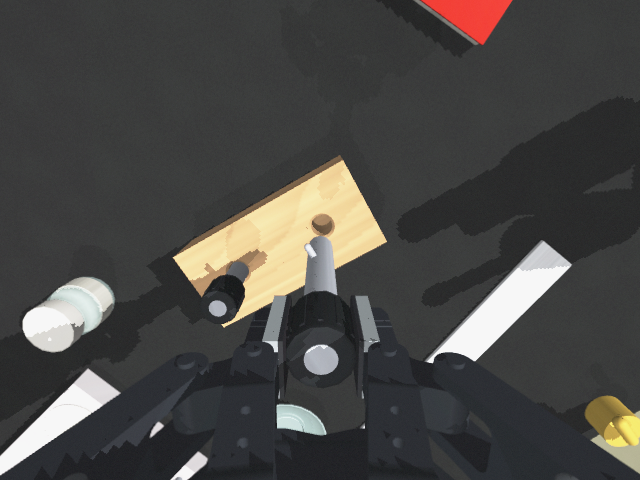

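View pics/s3.png

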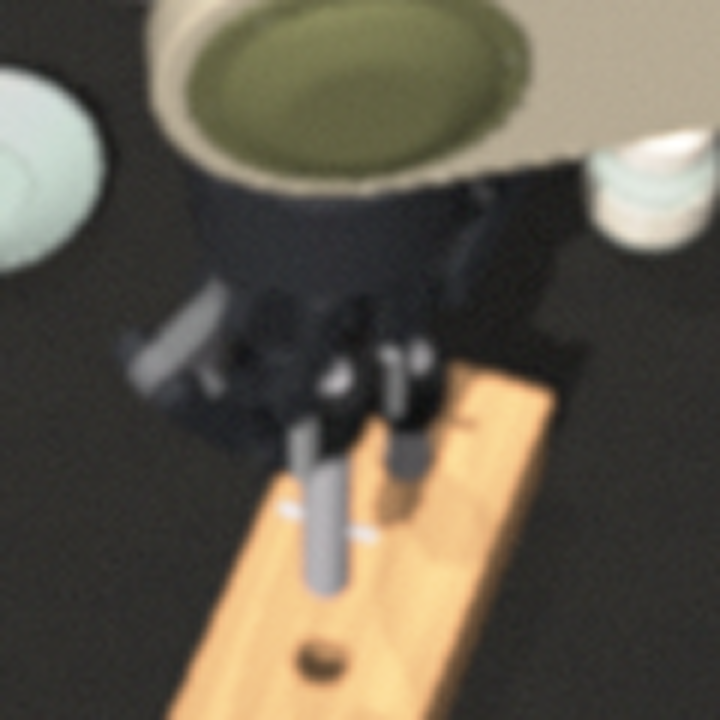

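>>> {"op": "drive_tool", "data": {"targets": [[[0,-0.25,-0.22,0,0,0,-1],[0,-0.5,-0.44,0,0,0,-1],[0,-0.6,-0.53,0,0,0,-1],[0,-0.6,-0.53,0,0,0,-1],[0,-0.6,-0.53,0,0,0,-1]]]}}

```text
time_s: 5.85
position: [0.5629, 0.0943, 0.2007]
tool_rot: [[-0.001, -0.748, 0.664], [-0.0, 0.664, 0.748], [-1.0, 0.001, -0.001]]
ft_force: [0.5, 0.3, -2.3]
grip_width: 0.0243
```

>>> {"op": "drive_tool", "data": {"targets": [[[0,-0.6,-0.53,0,0,0,-1],[0,-0.6,-0.53,0,0,0,-1],[0,-0.6,-0.53,0,0,0,-1],[0,-0.6,-0.53,0,0,0,-1],[0,-0.5,-0.44,0,0,0,-1]]]}}

```text
time_s: 6.35
position: [0.5861, -0.0983, 0.2006]
tool_rot: [[-0.001, -0.747, 0.665], [-0.0, 0.665, 0.747], [-1.0, 0.001, -0.001]]
ft_force: [0.6, 1.1, -2.5]
grip_width: 0.0245
```

>>> {"op": "drive_tool", "data": {"targets": [[[0,-0.3,-0.27,0,0,0,-1],[0,-0.15,-0.13,0,0,0,-1],[0,0,0,-0.14,0,0,-1],[0,0,0,-0.13,0,0,-1],[0,0,0,-0.13,0,0,-1]]]}}

```text
time_s: 6.85
position: [0.5898, -0.125, 0.2009]
tool_rot: [[-0.001, -0.949, 0.315], [0.0, 0.315, 0.949], [-1.0, 0.001, 0.0]]
ft_force: [-0.6, 0.4, -3.4]
grip_width: 0.0246
```

>>> {"op": "drive_tool", "data": {"targets": [[[0,0,0,-0.14,0,0,-1],[0,0,0,0,0,0,-1],[0,0,0,0,0,0,-1]]]}}

```text
time_s: 7.15
position: [0.59, -0.1249, 0.2011]
tool_rot: [[-0.0, -0.982, 0.188], [0.0, 0.188, 0.982], [-1.0, 0.0, 0.0]]
ft_force: [0.5, -0.1, -2.3]
grip_width: 0.0246
```

```bash
python3 - <<'E'
from h import *
import pickle
p=get_image("wrist");cv2.imwrite("pics/w4.png",p["image"][:,:,::-1])
q=get_image("side");crop(q,322,230,60,6,"pics/s4.png")
t=get_image("top");crop(t,342,231,60,6,"pics/t4.png")
pickle.dump((p,q,t),open("p4.pkl","wb"))
o=observe();print(o["position"],o["q"],o["ft_force"],o["time_s"]);print(o["tool_rot"])
print(proj(p,[[.591,-.132,.07],[.592,-.132,.07]]),proj(q,[[.591,-.132,.07],o["position"]]))
for l in ["boss_top","thread_start","pillar_lug"]: print(l,[[(round(d["at"][0]*640,1),round(d["at"][1]*480,1),round(d["p"],2)) for d in recognise(l,i)[:3]] for i in (p,q,t)])
E
```

```text
[ 0.59014192 -0.1250803   0.2012213 ] [-2.31977640e+01  2.84177000e+01  6.83733443e+01 -1.60820238e-03
  8.32231118e+01 -1.02439766e+02] [-0.57972231 -0.74660228 -1.97522427] 7.3
[[-2.38076363e-04 -9.82424942e-01  1.86657916e-01]
 [ 7.17046712e-05  1.86657904e-01  9.82424970e-01]
 [-9.99999969e-01  2.47276409e-04  2.60056225e-05]]
[[311.10721221 235.78601544]
 [311.36404192 237.03004488]] [[323.28212229 229.7868985 ]
 [323.8907671  192.07324952]]
boss_top [[(314.4, 205.7, 0.64)], [(319.9, 251.0, 0.96)], [(330.6, 251.2, 0.95)]]
thread_start [[(312.6, 204.3, 0.56)], [(322.8, 245.8, 0.86)], [(330.9, 253.0, 0.66)]]
pillar_lug [[(318.2, 326.5, 0.85)], [(325.6, 211.5, 0.54)], [(464.2, 229.7, 0.28)]]
```

View pics/w4.png

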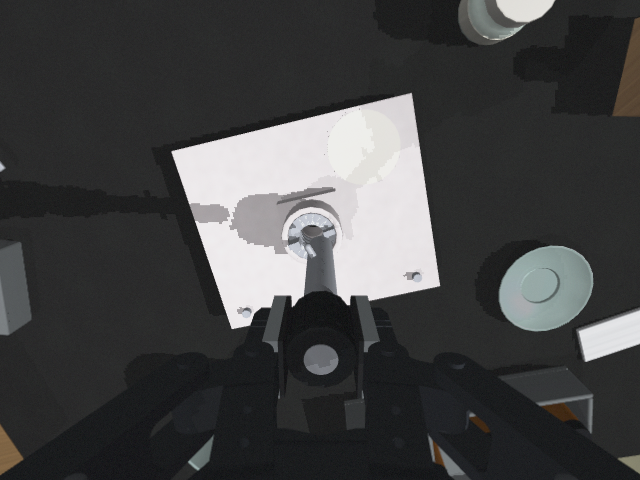

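View pics/s4.png

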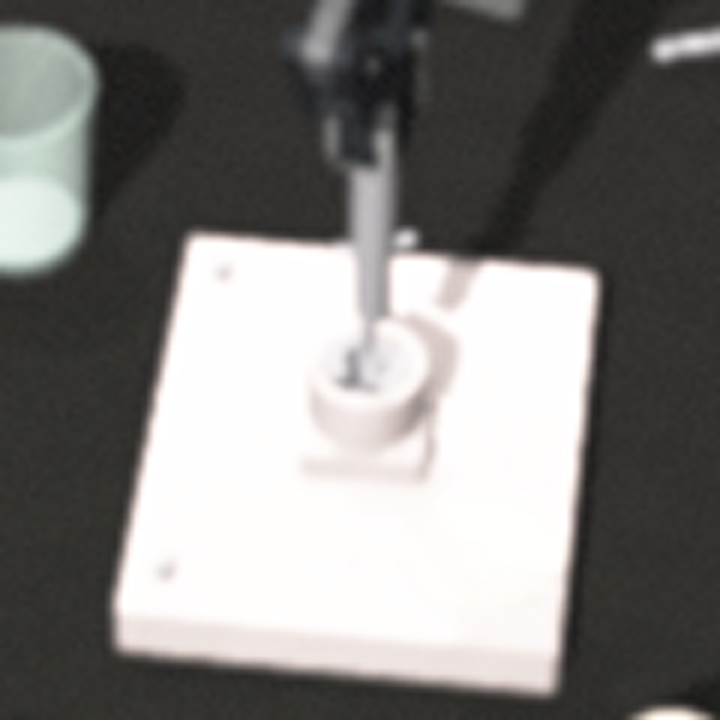

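```bash
python3 - <<'E'
from h import *
import pickle
p,q,t=pickle.load(open("p4.pkl","rb"))
def ov(p,u,v,r,s,name,cs):
    im=p["image"][v-r:v+r,u-r:u+r,::-1]; im=cv2.resize(im,None,fx=s,fy=s,interpolation=cv2.INTER_CUBIC)
    for (x,y,z,R,c) in cs:
        a=np.linspace(0,6.283,60); X=np.c_[x+R*np.cos(a),y+R*np.sin(a),0*a+z]
        uv=(proj(p,X)-[u-r,v-r]+.5)*s-.5
        cv2.polylines(im,[uv.round().astype(int)],True,c,1)
    return im
cs=[(.591,-.132,.07,.0235,(0,0,255)),(.591,-.132,.07,.0091,(0,0,255)),(.5901,-.125,.1035,.008,(0,255,0)),(.5901,-.125,.1035,.005,(0,255,0)),(.5901,-.125,.2165,.013,(0,255,0))]
a=ov(p,312,245,50,4,"",cs);b=ov(q,322,225,50,4,"",cs)
cv2.imwrite("pics/o4.png",np.hstack([a,b]))
E
```

```text
(no output)
```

View pics/o4.png

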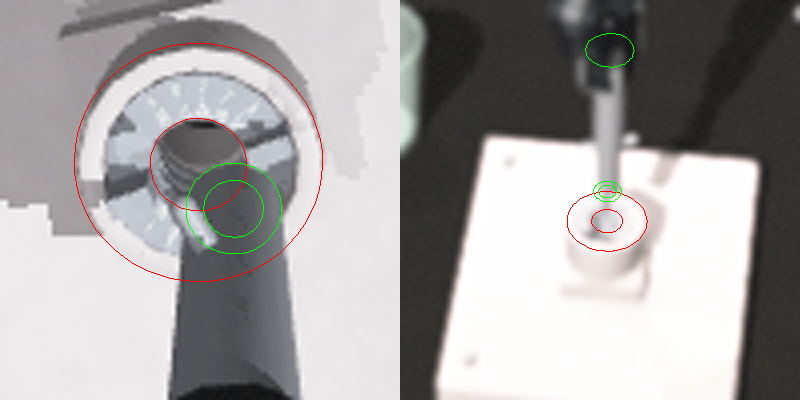

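>>> {"op": "drive_tool", "data": {"targets": [[[0,-0.044,-0.13,0,0,0,-1],[0.2,0,0,0,0,0,-1],[0.28,0,0,0,0,0,-1],[0,0,0,0,0,0,-1],[0,0,0,0,0,0,-1]]]}}

```text
time_s: 8.25
position: [0.5911, -0.132, 0.177]
tool_rot: [[-0.001, -0.983, 0.185], [0.0, 0.185, 0.983], [-1.0, 0.001, 0.0]]
ft_force: [0.3, -0.1, -2.3]
grip_width: 0.0246
```

```bash
python3 - <<'E'
from h import *
o=observe();pos=o["position"];print(pos,o["ft_force"])
p=get_image("wrist");q=get_image("side")
def ov(p,u,v,r,s,cs):
    im=p["image"][v-r:v+r,u-r:u+r,::-1]; im=cv2.resize(im,None,fx=s,fy=s,interpolation=cv2.INTER_CUBIC)
    for (x,y,z,R,c) in cs:
        a=np.linspace(0,6.283,60); X=np.c_[x+R*np.cos(a),y+R*np.sin(a),0*a+z]
        uv=(proj(p,X)-[u-r,v-r]+.5)*s-.5
        cv2.polylines(im,[uv.round().astype(int)],True,c,1)
    return im
zb=pos[2]-.098
cs=[(.591,-.132,.07,.0235,(0,0,255)),(.591,-.132,.07,.0091,(0,0,255)),(pos[0],pos[1],zb,.008,(0,255,0)),(pos[0],pos[1],zb,.005,(0,255,0))]
cv2.imwrite("pics/o5.png",np.hstack([ov(p,318,260,50,4,cs),ov(q,322,230,50,4,cs)]))
E
```

```text
[ 0.59112808 -0.13200304  0.17704135] [ 0.31328314 -0.0794859  -2.34456262]
```

View pics/o5.png

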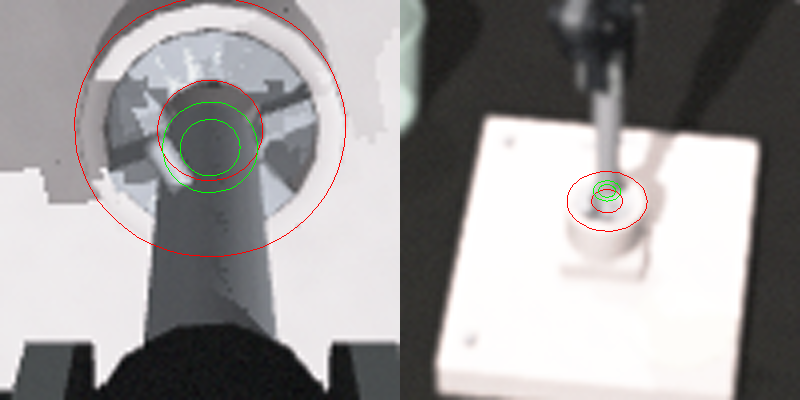

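The alignment overlay fits within about 1 mm in both views. Lowering slowly now.

>>> {"op": "drive_tool", "data": {"targets": [[[0.1,0,0,0,0,0,-1],[0.2,0,0,0,0,0,-1],[0.2,0,0,0,0,0,-1],[0.1,0,0,0,0,0,-1],[0,0,0,0,0,0,-1]]]}}

```text
time_s: 8.85
position: [0.591, -0.1318, 0.1462]
tool_rot: [[-0.001, -0.983, 0.185], [0.001, 0.185, 0.983], [-1.0, 0.002, 0.0]]
ft_force: [0.5, -1.0, -2.5]
grip_width: 0.0246
```

>>> {"op": "drive_tool", "data": {"targets": [[[0.06,0,0,0,0,0,-1],[0.06,0,0,0,0,0,-1],[0.06,0,0,0,0,0,-1],[0,0,0,0,0,0,-1]]]}}

```text
time_s: 9.25
position: [0.5911, -0.1319, 0.1379]
tool_rot: [[-0.0, -0.983, 0.185], [0.0, 0.185, 0.983], [-1.0, 0.0, 0.0]]
ft_force: [-0.5, -0.4, -1.8]
grip_width: 0.0242
```

>>> {"op": "drive_tool", "data": {"targets": [[[0.05,0,0,0,0,0,-1],[0.05,0,0,0,0,0,-1],[0,0,0,0,0,0,-1]]]}}

```text
time_s: 9.55
position: [0.5912, -0.1319, 0.133]
tool_rot: [[-0.0, -0.983, 0.185], [0.0, 0.185, 0.983], [-1.0, 0.0, 0.0]]
ft_force: [-0.2, 0.0, -2.5]
grip_width: 0.0243
```

>>> {"op": "drive_tool", "data": {"targets": [[[0.03,0,0,0,0,0,-1],[0,0,0,0,0,0,-1]]]}}

```text
time_s: 9.75
position: [0.5912, -0.132, 0.1317]
tool_rot: [[0.0, -0.983, 0.185], [-0.0, 0.185, 0.983], [-1.0, -0.0, -0.0]]
ft_force: [0.8, -0.5, -2.5]
grip_width: 0.0243
```

>>> {"op": "drive_tool", "data": {"targets": [[[0.03,0,0,0,0,0,-1],[0,0,0,0,0,0,-1]]]}}

```text
time_s: 9.95
position: [0.5912, -0.132, 0.1302]
tool_rot: [[0.0, -0.983, 0.185], [0.0, 0.185, 0.983], [-1.0, -0.0, 0.0]]
ft_force: [1.2, 0.3, -2.1]
grip_width: 0.0245
```

>>> {"op": "drive_tool", "data": {"targets": [[[0.02,0,0,0,0,0,-1],[0,0,0,0,0,0,-1]]]}}

```text
time_s: 10.15
position: [0.5914, -0.132, 0.1296]
tool_rot: [[0.001, -0.983, 0.185], [-0.0, 0.185, 0.983], [-1.0, -0.001, -0.0]]
ft_force: [0.6, 0.3, 1.1]
grip_width: 0.0244
```

>>> {"op": "drive_tool", "data": {"targets": [[[0.02,0,0,0,0,0,-1],[0,0,0,0,0,0,-1],[0,0,0,0,0,0,-1],[0,0,0,0,0,0,-1]]]}}

```text
time_s: 10.55
position: [0.5915, -0.1321, 0.1294]
tool_rot: [[0.002, -0.983, 0.185], [-0.001, 0.185, 0.983], [-1.0, -0.002, -0.0]]
ft_force: [-0.0, 1.0, 5.9]
grip_width: 0.0243
```

```bash
python3 - <<'E'
from h import *
p=get_image("wrist");crop(p,318,290,70,6,"pics/w6.png")
o=observe();print(o["position"],o["q"],o["ft_force"])
E
```

```text
[ 0.59156595 -0.13204328  0.12945264] [-2.37618562e+01  3.22297442e+01  7.41022289e+01  3.14192348e-03
  7.35571784e+01 -1.03122308e+02] [0.01769449 0.35306851 5.68017341]
```

View pics/w6.png

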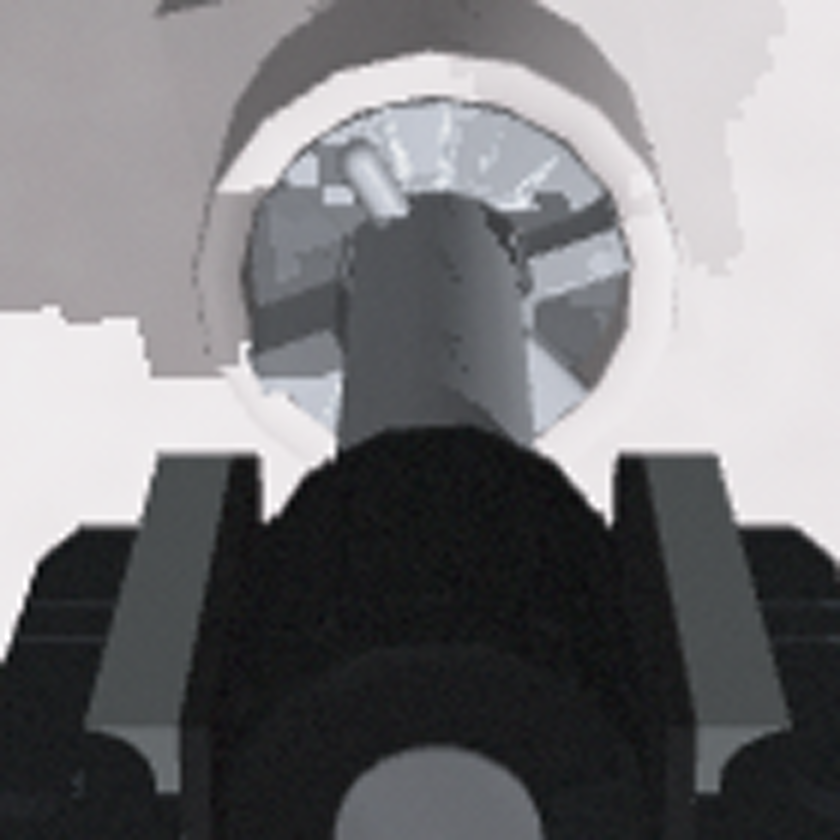

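The lugs rest on the land, with an upward push of about 8 N and the height as predicted. The opening is just counter-clockwise of the lug, at (290,260) in the crop. Turning backward under a light press.

>>> {"op": "drive_tool", "data": {"targets": [[[0,0,0,-0.07,0,0,-1],[0,0,0,-0.07,0,0,-1],[0,0,0,-0.07,0,0,-1],[0,0,0,-0.07,0,0,-1],[0,0,0,0,0,0,-1]]]}}

```text
time_s: 11.1
position: [0.5917, -0.1324, 0.1295]
tool_rot: [[0.002, -0.995, -0.096], [-0.001, -0.096, 0.995], [-1.0, -0.002, -0.001]]
ft_force: [-0.2, 0.5, 5.4]
grip_width: 0.0243
```

>>> {"op": "drive_tool", "data": {"targets": [[[0,0,0,-0.07,0,0,-1],[0,0,0,-0.07,0,0,-1],[0,0,0,-0.07,0,0,-1],[0,0,0,0,0,0,-1]]]}}

```text
time_s: 11.5
position: [0.5915, -0.1319, 0.1294]
tool_rot: [[0.002, -0.953, -0.301], [-0.0, -0.301, 0.953], [-1.0, -0.001, -0.001]]
ft_force: [-0.3, 1.4, 5.8]
grip_width: 0.0245
```

>>> {"op": "drive_tool", "data": {"targets": [[[0,0,0,-0.07,0,0,-1],[0,0,0,-0.07,0,0,-1],[0.01,0,0,0,0,0,-1],[0,0,0,0,0,0,-1]]]}}

```text
time_s: 11.9
position: [0.5916, -0.1322, 0.1282]
tool_rot: [[0.001, -0.904, -0.428], [-0.001, -0.428, 0.904], [-1.0, -0.001, -0.001]]
ft_force: [1.6, -0.6, 2.6]
grip_width: 0.0245
```

>>> {"op": "drive_tool", "data": {"targets": [[[0.02,0,0,0,0,0,-1],[0,0,0,0,0,0,-1]]]}}

```text
time_s: 12.1
position: [0.5917, -0.1325, 0.127]
tool_rot: [[0.002, -0.903, -0.429], [-0.001, -0.429, 0.903], [-1.0, -0.001, -0.002]]
ft_force: [2.9, -2.4, 1.9]
grip_width: 0.0241
```

>>> {"op": "drive_tool", "data": {"targets": [[[0,0,0,-0.07,0,0,-1],[0.02,0,0,0,0,0,-1],[0,0,0,0,0,0,-1]]]}}

```text
time_s: 12.4
position: [0.591, -0.132, 0.125]
tool_rot: [[-0.001, -0.872, -0.49], [0.0, -0.49, 0.872], [-1.0, 0.001, 0.001]]
ft_force: [3.1, -2.1, -4.5]
grip_width: 0.0242
```

It is dropping into the opening with no resistance. Following it down.

>>> {"op": "drive_tool", "data": {"targets": [[[0.02,0,0,-0.06,0,0,-1],[0.02,0,0,0,0,0,-1],[0,0,0,0,0,0,-1],[0,0,0,0,0,0,-1]]]}}

```text
time_s: 12.8
position: [0.591, -0.1319, 0.1234]
tool_rot: [[-0.001, -0.84, -0.542], [0.0, -0.542, 0.84], [-1.0, 0.0, 0.001]]
ft_force: [2.2, -1.5, -2.9]
grip_width: 0.0245
```

>>> {"op": "drive_tool", "data": {"targets": [[[0.02,0,0,0,0,0,-1],[0,0,0,0,0,0,-1],[0,0,0,0,0,0,-1]]]}}

```text
time_s: 13.1
position: [0.5911, -0.1319, 0.1229]
tool_rot: [[-0.0, -0.84, -0.543], [0.0, -0.543, 0.84], [-1.0, 0.0, 0.0]]
ft_force: [1.2, -1.2, -0.1]
grip_width: 0.0246
```

Dropped: the lower end is at about 25 mm. Now forward (clockwise), following the pitch of 0.25 mm per 0.1 rad.

>>> {"op": "drive_tool", "data": {"targets": [[[0.005,0,0,0.1,0,0,-1],[0.005,0,0,0.1,0,0,-1],[0.005,0,0,0.1,0,0,-1],[0.005,0,0,0.1,0,0,-1],[0,0,0,0,0,0,-1]]]}}

```text
time_s: 13.6
position: [0.5911, -0.132, 0.1218]
tool_rot: [[-0.0, -0.985, -0.172], [-0.0, -0.172, 0.985], [-1.0, 0.0, 0.0]]
ft_force: [1.8, -1.7, -0.2]
grip_width: 0.0244
```

>>> {"op": "drive_tool", "data": {"targets": [[[0.005,0,0,0.1,0,0,-1],[0.005,0,0,0.1,0,0,-1],[0.005,0,0,0.1,0,0,-1],[0.005,0,0,0.1,0,0,-1],[0.005,0,0,0.1,0,0,-1]]]}}

```text
time_s: 14.1
position: [0.5911, -0.1317, 0.1205]
tool_rot: [[-0.0, -0.947, 0.321], [0.0, 0.321, 0.947], [-1.0, 0.0, 0.0]]
ft_force: [1.6, -0.5, -1.6]
grip_width: 0.0246
```

>>> {"op": "drive_tool", "data": {"targets": [[[0.005,0,0,0.1,0,0,-1],[0.005,0,0,0.1,0,0,-1],[0.005,0,0,0.1,0,0,-1],[0.005,0,0,0.1,0,0,-1],[0.005,0,0,0.1,0,0,-1]]]}}

```text
time_s: 14.6
position: [0.5914, -0.1318, 0.1194]
tool_rot: [[0.001, -0.677, 0.736], [0.0, 0.736, 0.677], [-1.0, -0.0, 0.001]]
ft_force: [2.5, -0.5, -1.0]
grip_width: 0.0245
```

>>> {"op": "drive_tool", "data": {"targets": [[[0.005,0,0,0.1,0,0,-1],[0.005,0,0,0.1,0,0,-1],[0.005,0,0,0.1,0,0,-1],[0.005,0,0,0.1,0,0,-1],[0.005,0,0,0.1,0,0,-1]]]}}

```text
time_s: 15.1
position: [0.5918, -0.1318, 0.1182]
tool_rot: [[0.002, -0.241, 0.97], [0.0, 0.97, 0.241], [-1.0, -0.0, 0.002]]
ft_force: [3.6, -0.8, -1.2]
grip_width: 0.0244
```

>>> {"op": "drive_tool", "data": {"targets": [[[0,0,0,0,0,0,-1],[0,0,0,0,0,0,-1]]]}}

```text
time_s: 15.3
position: [0.5917, -0.1319, 0.1183]
tool_rot: [[0.001, -0.247, 0.969], [0.0, 0.969, 0.247], [-1.0, -0.0, 0.001]]
ft_force: [5.1, -0.3, -0.2]
grip_width: 0.0247
```

```bash
python3 - <<'E'
from h import *
p=get_image("wrist");crop(p,318,290,65,6,"pics/w7.png")
o=observe();print(o["position"],o["q"],o["ft_force"],o["wrist_torque"])
E
```

```text
[ 0.59167026 -0.13188914  0.11824378] [-2.37574761e+01  3.29089766e+01  7.48840772e+01  3.53455314e-02
  7.21379190e+01 -3.80052599e+01] [ 5.10468086  0.04633246 -1.44603214] [ 0.08817259 -1.3009016  -0.00198908]
```

View pics/w7.png

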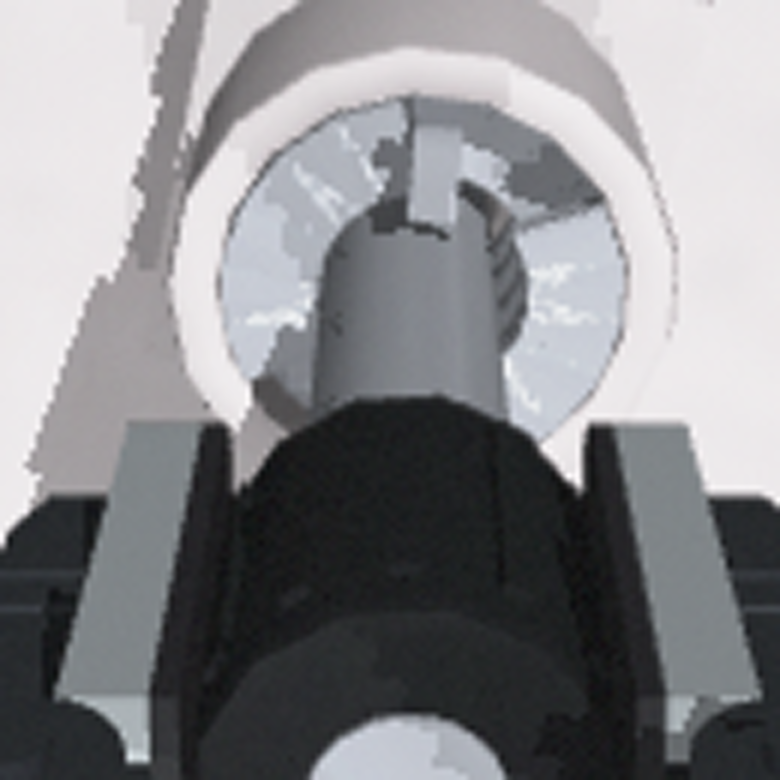

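>>> {"op": "drive_tool", "data": {"targets": [[[0.005,0,0.012,0.1,0,0,-1],[0.005,0,0,0.1,0,0,-1],[0.005,0,0,0.1,0,0,-1],[0.005,0,0,0.1,0,0,-1],[0.005,0,0,0.1,0,0,-1]]]}}

```text
time_s: 15.85
position: [0.5921, -0.1321, 0.117]
tool_rot: [[0.001, 0.254, 0.967], [-0.001, 0.967, -0.254], [-1.0, -0.0, 0.001]]
ft_force: [4.9, -1.8, -0.8]
grip_width: 0.0246
```

>>> {"op": "drive_tool", "data": {"targets": [[[0.005,0,0,0.1,0,0,-1],[0.005,0,0,0.1,0,0,-1],[0.005,0,0,0.1,0,0,-1],[0.005,0,0,0.1,0,0,-1],[0.005,0,0,0.1,0,0,-1]]]}}

```text
time_s: 16.35
position: [0.592, -0.1323, 0.1157]
tool_rot: [[0.001, 0.686, 0.727], [-0.001, 0.727, -0.686], [-1.0, -0.0, 0.001]]
ft_force: [3.9, -1.9, -0.9]
grip_width: 0.0245
```

>>> {"op": "drive_tool", "data": {"targets": [[[0.005,0,0,0.1,0,0,-1],[0.005,0,0,0.1,0,0,-1],[0.005,0,0,0.1,0,0,-1],[0.005,0,0,0.1,0,0,-1],[0.005,0,0,0.1,0,0,-1]]]}}

```text
time_s: 16.85
position: [0.5918, -0.1323, 0.1144]
tool_rot: [[0.0, 0.951, 0.309], [-0.001, 0.309, -0.951], [-1.0, -0.0, 0.001]]
ft_force: [4.2, -2.3, -1.3]
grip_width: 0.0245
```

>>> {"op": "drive_tool", "data": {"targets": [[[0.005,0,0,0.1,0,0,-1],[0.005,0,0,0.1,0,0,-1],[0.005,0,0,0.1,0,0,-1],[0.005,0,0,0.1,0,0,-1],[0.005,0,0,0.1,0,0,-1]]]}}

```text
time_s: 17.35
position: [0.5916, -0.1323, 0.113]
tool_rot: [[-0.0, 0.983, -0.185], [-0.001, -0.185, -0.983], [-1.0, -0.0, 0.001]]
ft_force: [3.4, -1.7, -1.9]
grip_width: 0.0244
```

```bash
python3 - <<'E'
from h import *
p=get_image("wrist");crop(p,318,290,65,6,"pics/w8.png")
o=observe();print(o["position"],o["q"],o["ft_force"],o["wrist_torque"])
E
```

```text
[ 0.59160748 -0.13218372  0.11295607] [-2.37505614e+01  3.32666613e+01  7.51836672e+01 -5.05452584e-02
  7.15605806e+01  7.71827471e+01] [ 2.88868736 -1.30946015 -1.01852991] [-0.43223144 -0.71103886  0.04031048]
```

View pics/w8.png

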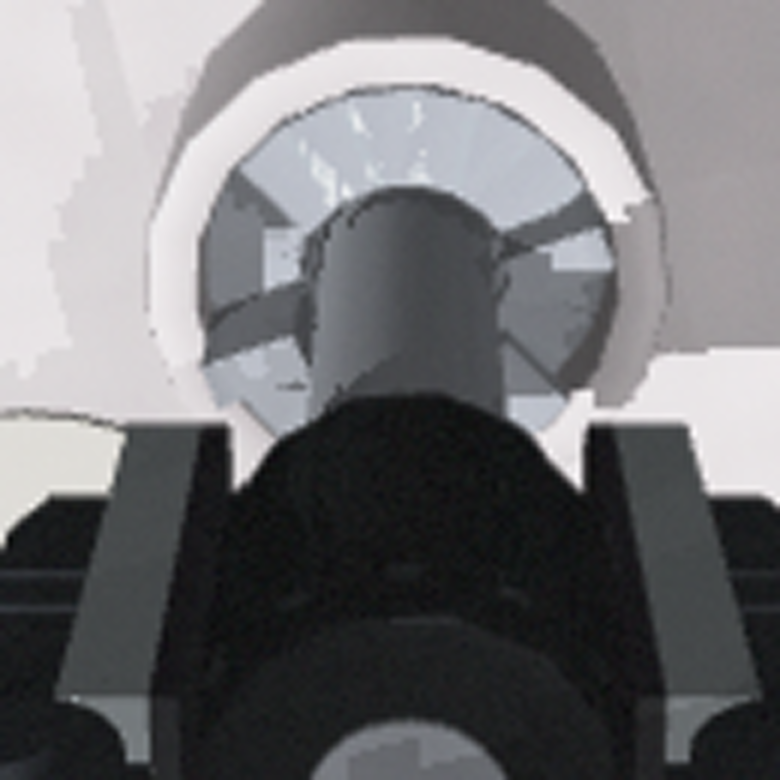

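The lugs are hidden under the lands, and the height of about 15.4 mm matches 224° of thread. Carrying on.

>>> {"op": "drive_tool", "data": {"targets": [[[0.005,0,0,0.1,0,0,-1],[0.005,0,0,0.1,0,0,-1],[0.005,0,0,0.1,0,0,-1],[0.005,0,0,0.1,0,0,-1],[0.005,0,0,0.1,0,0,-1]]]}}

```text
time_s: 17.9
position: [0.5916, -0.1322, 0.1118]
tool_rot: [[-0.001, 0.775, -0.632], [-0.001, -0.632, -0.775], [-1.0, -0.0, 0.001]]
ft_force: [2.6, -2.1, -1.5]
grip_width: 0.0244
```

>>> {"op": "drive_tool", "data": {"targets": [[[0.005,0,0,0.1,0,0,-1],[0.005,0,0,0.1,0,0,-1],[0.005,0,0,0.1,0,0,-1],[0.005,0,0,0.1,0,0,-1],[0.005,0,0,0.1,0,0,-1]]]}}

```text
time_s: 18.4
position: [0.5916, -0.1321, 0.1105]
tool_rot: [[-0.001, 0.377, -0.926], [-0.001, -0.926, -0.377], [-1.0, 0.0, 0.001]]
ft_force: [2.4, -1.4, -0.6]
grip_width: 0.0245
```

>>> {"op": "drive_tool", "data": {"targets": [[[0.005,0,0,0.1,0,0,-1],[0.005,0,0,0.1,0,0,-1],[0,0,0,0,0,0,-1],[0,0,0,0,0,0,-1]]]}}

```text
time_s: 18.8
position: [0.5916, -0.132, 0.1101]
tool_rot: [[-0.0, 0.19, -0.982], [-0.0, -0.982, -0.19], [-1.0, 0.0, 0.0]]
ft_force: [2.0, -3.0, -0.8]
grip_width: 0.0242
```

```bash
python3 - <<'E'
from h import *
o=observe();print(o["position"],o["q"],o["ft_force"],o["wrist_torque"],o["time_s"])
E
```

```text
[ 0.59164216 -0.13201697  0.1101019 ] [-2.37424380e+01  3.34383953e+01  7.53886409e+01 -3.13171590e-02
  7.11804596e+01  1.45303522e+02] [ 2.03504695 -2.98115697 -0.78114817] [-0.59831189 -0.62151353  0.0213321 ] 18.8
```

About 292° turned, with joint 6 at 145°. I'll regrasp to finish the turn: open, turn back 126°, then grip again.

>>> {"op": "drive_tool", "data": {"targets": [[[0,0,0,0,0,0,0],[0,0,0,0,0,0,0],[0,0,0,0,0,0,0.2],[0,0,0,0,0,0,0.2],[0,0,0,0,0,0,0.2]]]}}

```text
time_s: 19.3
position: [0.5917, -0.1317, 0.11]
tool_rot: [[-0.0, 0.186, -0.983], [0.0, -0.983, -0.186], [-1.0, -0.0, 0.0]]
ft_force: [0.1, -0.2, 0.6]
grip_width: 0.0515
```

```bash
python3 - <<'E'
from h import *
p=get_image("wrist");cv2.imwrite("pics/w9.png",p["image"][:,:,::-1])
o=observe();print(o["position"],o["q"][5],o["ft_force"],o["grip_width"])
E
```

```text
[ 0.59169088 -0.13171587  0.11006709] 145.56191924533005 [-0.15790264  0.32859072  0.31975104] 0.05129728985046484
```

View pics/w9.png

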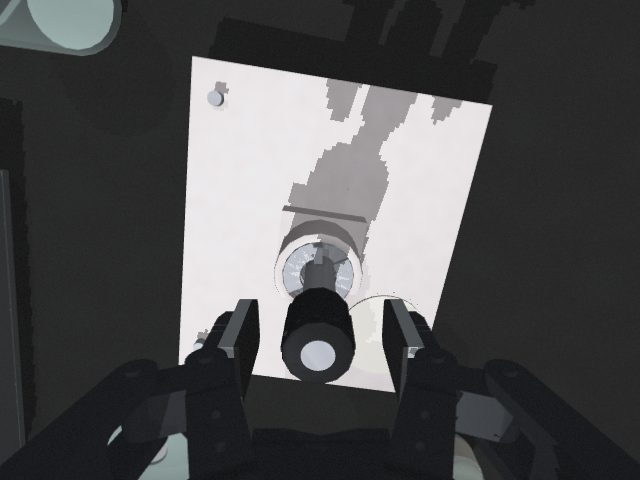

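The pillar stands free and upright, with its cap at (318,350) centred between the pads.

>>> {"op": "drive_tool", "data": {"targets": [[[0,0,0,-0.14,0,0,0.2],[0,0,0,-0.14,0,0,0.2],[0,0,0,-0.14,0,0,0.2],[0,0,0,-0.14,0,0,0.2],[0,0,0,-0.14,0,0,0.2]]]}}

```text
time_s: 19.85
position: [0.5917, -0.1318, 0.1101]
tool_rot: [[-0.0, 0.779, -0.627], [0.0, -0.627, -0.779], [-1.0, -0.0, 0.0]]
ft_force: [-0.1, 0.0, 0.6]
grip_width: 0.0509
```

>>> {"op": "drive_tool", "data": {"targets": [[[0,0,0,-0.14,0,0,0.2],[0,0,0,-0.14,0,0,0.2],[0,0,0,-0.14,0,0,0.2],[0,0,0,-0.14,0,0,0.2],[0,0,0,-0.14,0,0,0.2]]]}}

```text
time_s: 20.35
position: [0.5917, -0.1318, 0.11]
tool_rot: [[-0.0, 1.0, 0.022], [0.0, 0.022, -1.0], [-1.0, -0.0, -0.0]]
ft_force: [0.2, -0.7, -0.5]
grip_width: 0.0514
```

>>> {"op": "drive_tool", "data": {"targets": [[[0,0,0,-0.14,0,0,0.2],[0,0,0,-0.14,0,0,0.2],[0,0,0,-0.14,0,0,0.2],[0,0,0,-0.14,0,0,0.2],[0,0,0,0,0,0,0.2]]]}}

```text
time_s: 20.85
position: [0.5917, -0.1318, 0.1101]
tool_rot: [[-0.0, 0.838, 0.546], [0.0, 0.546, -0.838], [-1.0, -0.0, -0.0]]
ft_force: [-0.7, -0.1, -0.0]
grip_width: 0.0513
```

>>> {"op": "drive_tool", "data": {"targets": [[[0,0,0,0,0,0,-1],[0,0,0,0,0,0,-1],[0,0,0,0,0,0,-1],[0,0,0,0,0,0,-1],[0,0,0,0,0,0,-1]]], "force": 60}}

```text
time_s: 21.35
position: [0.5919, -0.1319, 0.1102]
tool_rot: [[0.0, 0.839, 0.544], [-0.0, 0.544, -0.839], [-1.0, 0.0, 0.0]]
ft_force: [0.5, -1.0, 1.3]
grip_width: 0.0244
```

>>> {"op": "drive_tool", "data": {"targets": [[[0,0,0,0,0,0,-1],[0.005,0,0,0.1,0,0,-1],[0.005,0,0,0.1,0,0,-1],[0.005,0,0,0.1,0,0,-1],[0.005,0,0,0.1,0,0,-1]]]}}

```text
time_s: 21.85
position: [0.5918, -0.1321, 0.1093]
tool_rot: [[0.0, 0.985, 0.171], [-0.001, 0.171, -0.985], [-1.0, 0.0, 0.001]]
ft_force: [-0.5, -1.9, 2.1]
grip_width: 0.0244
```

>>> {"op": "drive_tool", "data": {"targets": [[[0.005,0,0,0.1,0,0,-1],[0.005,0,0,0.1,0,0,-1],[0.005,0,0,0.1,0,0,-1],[0.005,0,0,0.1,0,0,-1],[0,0,0,0,0,0,-1]]]}}

```text
time_s: 22.35
position: [0.5919, -0.1319, 0.1082]
tool_rot: [[0.001, 0.975, -0.223], [-0.0, -0.223, -0.975], [-1.0, 0.001, 0.0]]
ft_force: [0.9, -1.1, 3.1]
grip_width: 0.0244
```

>>> {"op": "drive_tool", "data": {"targets": [[[0.005,0,0,0.1,0,0,-1],[0.005,0,0,0.1,0,0,-1],[0.005,0,0,0.1,0,0,-1],[0.005,0,0,0.1,0,0,-1],[0,0,0,0,0,0,-1]]]}}

```text
time_s: 22.85
position: [0.592, -0.1318, 0.1072]
tool_rot: [[0.001, 0.812, -0.583], [-0.0, -0.583, -0.812], [-1.0, 0.001, -0.0]]
ft_force: [1.7, -0.4, 3.5]
grip_width: 0.0246
```

>>> {"op": "drive_tool", "data": {"targets": [[[0,0,0,0,0,0,-1],[0,0,0,0,0,0,-1],[0,0,0,0,0,0,-1],[0,0,0,0,0,0,-1],[0,0,0,0,0,0,-1]]]}}

```text
time_s: 23.35
position: [0.5919, -0.1318, 0.1071]
tool_rot: [[0.0, 0.812, -0.584], [-0.0, -0.584, -0.812], [-1.0, 0.0, -0.0]]
ft_force: [2.8, -0.0, 2.0]
grip_width: 0.0246
```

```bash
python3 - <<'E'
from h import *
p=get_image("wrist");q=get_image("side")
im=[cv2.resize(p["image"][180:440,190:450,::-1],(400,400)),cv2.resize(q["image"][170:290,262:382,::-1],(400,400),interpolation=cv2.INTER_CUBIC)]
cv2.imwrite("pics/w10.png",np.hstack(im))
o=observe();print(o["position"],o["q"][5],o["ft_force"],o["wrist_torque"],o["qvel"].round(2),o["grip_width"])
E
```

```text
[ 0.59186385 -0.13182157  0.10713038] 102.01245654565265 [ 1.56777851 -0.41382112  2.302323  ] [ 0.0185219  -0.44882415  0.01970073] [-0.02  0.05 -0.01 -0.06  0.07  0.17] 0.024513449430742743
```

View pics/w10.png

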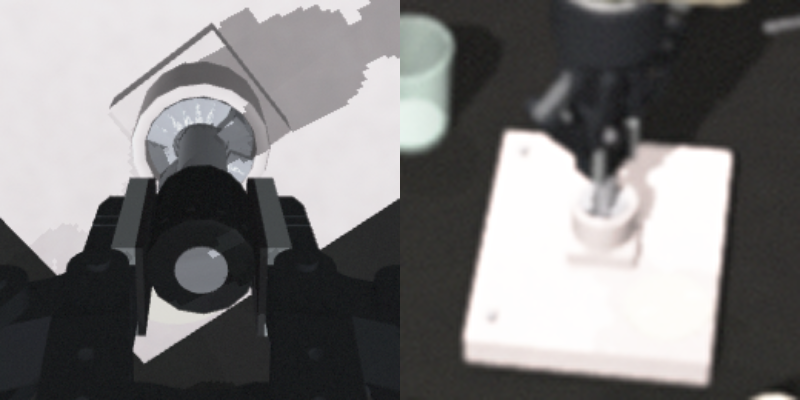

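All checks agree: one full turn done, the lower end at about 9.5 mm, small forces and the arm at rest. Handing in.

```bash
python3 -c "
from rig import *
print(close_job())"
```

```text
the job is handed in; nothing more can be done
None
```

The pillar is in the boss thread, one full clockwise turn in, and the gripper still holds it by the cap. I handed the job in at about 23.5 s of the 72 s allowed; no verdict was reported.

**What I did:**
1. Lifted the pillar out of the block and lowered it into the boss until its lugs rested on the lands. Contact came at TCP height 0.1296 m, which puts the lower end at 32 mm as expected.
2. Turned it backward under a light press until it dropped to about 25 mm.
3. Turned it clockwise about 360° in total. I let go once at about 292°, turned the gripper back and gripped again to stay inside the last joint's range.

**Last checks:**
- **Height:** the lower end is at about 9.5 mm, worked out from the TCP height and the first grip. The regrasp could shift this by up to 1.5 mm, which stays inside the 5.5 to 12.7 mm window.
- **Hold:** the opening is 24.5 mm on the 26 mm cap with 60 N commanded, and the arm is at rest.
- **Forces:** under 3 N at the end. A side push of about 5 N during the turn eased after a small sideways shift.
- **Position:** the TCP is within about 1 mm of the boss axis I measured. The pillar looked upright in the last wrist and side pictures.
- **Not rechecked:** I did not measure the plain post or the bystanders again at the end. No unexpected force showed along the way, and the post was still upright in its hole after the lift.

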